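Charge the bench tumbler and jog it with the bayonet lid

ROBOT

A 6-joint arm with a two-finger parallel gripper is mounted at the origin on a cart in front of the work surface, level with it; the furniture and walls round the work are solid. World frame = base frame: x ahead of the robot, y to its left, z up, the work surface at z = 0. Lengths are in m, angles in rad, forces in N, time in s.
With the tool pointing down it reaches from about 0.25 to 0.725 m from the base axis. Payload 4 kg.
Tool frame: the origin (TCP) lies midway between the tips of the shut fingers; the grasp point (between the pads) lies 19 mm behind it (bot.grip_point_offset is the distance from the TCP to the grasp point, in m); z points along the fingers, y is the line along which they close (so a half turn about z gives the same grasp; the last joint's range is limited). The gripper opens to 85 mm and grips with 20 to 120 N. Pads are 22 mm wide; open, the fingers measure 114 mm over their backs; the gripper's body (76 mm by 85 mm) begins 54 mm behind the grasp point. The pads swing forward as they close: fully open they stand 13 mm farther back than shut.
Start: joints at [-1.312, 0.241, 0.005, 1.335, 0, 1.571], TCP at [0.128, -0.483, 0.205] pointing down, gripper open.
Joint ranges: [-2.72, 2.72], [-1.05, 1.87], [-1.09, 1.28], [-1.99, 2.15], [-1.42, 1.44], [-3.14, 3.14]. Speed limits (rad/s): [2.79, 2.79, 3.14, 3.14, 3.14, 3.14].

INTERFACE

Orientations are given as a unit quaternion [x, y, z, w].
In Python, from workcell import bot gives the robot as it stands.
- The arm moves only by the tool step_arm, never from a script. Its argument "targets" is text: rows parted by semicolons, each of 7 numbers parted by spaces: the opening, from -1 (shut) to 1 (fully open), so that 0 is half open, then the shift along the world's x, y, z normalised to -1 to 1, where 1 is 0.5 m, then the turn, a rotation vector about the world's x, y, z normalised to -1 to 1, where 1 is pi/4 rad. In form: gripper x y z wx wy wz; .... A call has 1 to 10 rows; each row is the pose to reach, as a shift and turn from the pose commanded when the call began; what a row does not reach only later rows make up. A row lasts 1/12 s, in which the tool goes at most 41.7 mm and 7.16 degrees, less where a joint would pass 70% of its speed; a pose out of reach is approached as far as the arm can. A call with a number of a shift or a turn outside -1 to 1 is refused whole. A call with a gripper value outside its range is refused whole. The fingers move at their own pace and stop on an object; the grip force is fixed at half the most. Time passes only in rows, so rows that repeat a pose let the fingers close. It gives the time, the measured TCP pose, the force, the opening and the grip force at its end, in the units of the state.
- bot.get_obs(): the state, without advancing time (a new reading comes with each control period).
- bot.camera(name): name is "side" or "top"; returns the picture (420x560x3 uint8, red, green, blue); there is no depth.
- bot.camera_info(name): a dict with "vertical_fov" (degrees; the focal length in pixels is half the picture's height over the tangent of half this angle, whatever the lens; pixels are square), "cx", "cy" (the principal point, pixels), "pose" (4x4, takes a point from camera to world coordinates). Camera axes: x right, y up, looking along -z (the intrinsics and any distortion apply to the point x, -y, -z); pixel columns grow to the right and rows downward; lengths in m; the calibration is good to about 2 mm. A picture is of the moment at which its call begins. camera_info takes no time and is no camera call.
- bot.job_done(): hands the job in; it is judged then, once.
The state is a dict: "clock": time; "joint_pos": joint angles; "joint_vel": joint speeds; "tau": joint torques, N m; "eef_pos": TCP position; "tool_rot": TCP orientation; "ft_force": force on the tool from outside, world axes, zero at the start; "ft_torque": the same for the moment, N m; "grip_width": finger opening in m; "grasp_force": force on a finger pad.
Only numpy, scipy, OpenCV 4.12 (cv2) and the standard library are available. Lean on these libraries where they do the work, as an engineer would, in place of code of your own. Each camera call takes 0.05 s, during which the arm holds its last target. There are 200 camera calls.

TASK

Charge the bench tumbler: lift the loading chute by its rear handle bar until all three green half shells have slid into the tumbler, and lower the chute again. Then fit the bayonet lid into the mouth and, without letting go, twist it clockwise (seen from above) against its spring to the double-rib mark, halfway to the lock; never let it reach the lock click. Finish while still gripping the lid and holding it at that mark (it springs back if let go), leaving the other things on the bench alone.

Things in the scene. Friction and masses are not known exactly. Their poses are not given: they have to be found in the camera images.
- tumbler: Fixed bench tumbler: grey drum 160 mm across (foot 176 mm), 130 mm high, aluminium collar on top; level. Origin: centre of its underside on the bench, z up, +y towards the loading chute, -y to a small motor box. Raised marks on the collar outside the lid: single ribs at +x and -x (lid goes in), double ribs 0.70 rad clockwise of these (halfway), a thick block 1.40 rad clockwise of +x (lock).
- mouth (a point): Centre of the tumbler's mouth, level with the collar's top, 130 mm above the bench; axes as the tumbler's. The mouth is a round bore 102 mm across in a lip 6 mm thick, with two notches for the lid's tabs, 21 mm wide and reaching out to 62 mm from the axis, at its +x and -x sides.
- chute (a joint): Hinge of the loading chute, an open aluminium tray (inside 64 mm wide, 100 mm long, walls 25 mm high) on the tumbler's +y side: 0 level at rest, grows as its rear end is lifted, stop at 1.2 rad. Weighs 0.2 kg, turns freely, falls back to 0 when let go. The shells slide out into the mouth at about 0.7 to 1.1 rad; keep it up until they are in.
- chute_hinge (a point): The chute's pivot axis (it runs along the tumbler's x): 86 mm from the tumbler's axis towards +y, level with the collar's top. Axes as the tumbler's.
- chute_handle (a point): Middle of the chute's round black handle bar, 12 mm thick along the tumbler's x, 70 mm free between its end arms, 35 mm from the tray's rear wall, free above and below. At rest 142 mm beyond the pivot (tumbler +y) and 42 mm above it. Moves and turns with the chute; the bar can turn between the fingers, so a gripper may stay upright along the arc.
- lid: Bayonet lid, 0.2 kg: disc 132 mm across, 6 mm thick, on a spigot 97 mm across, 14 mm deep; two tabs at the spigot's foot, 16 mm wide, 6 thick, stick out along its +x and -x to 59 mm from the axis. Lies on its spigot. Origin: centre of the spigot's underside, z up, x along tabs and handle. Goes in with x along the tumbler's x, either way round; fully in, the origin is 14 mm below the mouth.
- lid_grip (a point): Where to grip the lid: in its upright bar handle on top of the disc, 76 mm long along the lid's x, 16 mm thick along y, from 20 to 54 mm above the lid's origin; this point is on the axis, 42 mm above the origin. Axes as the lid's.
- drive_ring (a joint): Sprung ring inside the collar that the lid's tabs turn, under the lip: 0 at rest (lid goes in and out), grows clockwise from above; 0.70 rad is the halfway mark, the lock clicks at 1.2, end stop 1.40. Its spring turns it back (lid let go: to below about 0.3): 0.06 N m at 0, 0.14 N m at 0.70, 0.20 N m at 1.2. The tabs have 0.05 rad of play in it either way.
- shell_1: Green moulded half housing, 27x74x13 mm, 18 g, origin at the centre of its underside, lying lengthwise (its y along the tumbler's y) in the chute.
- shell_2: A second such half shell, beside the first.
- shell_3: A third such half shell, lying on top of the two others.
- driver_2: Small screwdriver, 20x164x21 mm, on the bench; leave it alone.
- tape_roll: Roll of tape, 71x68x24 mm, lying flat; leave it alone.
- cleaner_bottle: Small bottle, 42 mm across, 90 mm high; leave it alone.
- cutters: Side cutters, 132x49x11 mm; leave them alone.
There are look-alikes about, which are no part of the job. What is shaped like the shell_2 but red is not meant.

How it is judged:
By the outcome, as a careful person would: the job done as asked, in the order asked, and still so for the second after the job is handed in, while the arm keeps its last pose, push and grip.
It also fails if it takes over 58 s, if anything falls off the work surface, if the arm or the gripper's body presses on something with over 40 N, if the wrist force passes 120 N, or if a joint passes its speed limit or range.

## Working session

There is one attempt and no reset: what is moved stays moved. The work goes in short steps, Python scripts to look and compute and a tool call to move; the robot and the scene stay as the last step left them, time stands still between calls to the robot, and variables do not carry over. Pictures are saved under pics/ and viewed, at most 10 in all, crops included, and the job is handed in when it is done.

Besides the shell and the picture viewer there is one more tool, called after "Request:" as name(argument=value, ...) on one line, values as JSON. step_arm: Moves the arm, as the interface text tells. Scaled input: -1 to 1 covers 0.5 m each way for a shift and pi/4 rad each way for a turn. Its arguments: {"type":"object","properties":{"targets":{"type":"string"}},"required":["targets"]}

```bash
mkdir -p pics; ls
python3 - <<'E'
from workcell import bot
import cv2, numpy as np
np.set_printoptions(precision=4,suppress=True)
for n in("side","top"):
    im=bot.camera(n); cv2.imwrite(f"pics/{n}0.png",im[:,:,::-1]); i=bot.camera_info(n); print(n,i)
print(bot.get_obs())
E
```

```text
pics
side {'vertical_fov': 42.909821925028716, 'cx': 281.2656730305871, 'cy': 208.3959026641701, 'pose': array([[ 0.9216,  0.1477, -0.359 ,  0.0212],
       [-0.3874,  0.4114, -0.8251, -1.2103],
       [ 0.0258,  0.8994,  0.4363,  0.8075],
       [ 0.    ,  0.    ,  0.    ,  1.    ]])}
top {'vertical_fov': 57.63220923038536, 'cx': 281.99395370170345, 'cy': 212.74133760767526, 'pose': array([[-0.0054,  0.9844, -0.1756,  0.3977],
       [-0.9998, -0.0083, -0.0159,  0.0266],
       [-0.0171,  0.1755,  0.9843,  1.1436],
       [ 0.    ,  0.    ,  0.    ,  1.    ]])}
{'clock': 0.1, 'joint_pos': array([-1.312 ,  0.2413,  0.0039,  1.3352, -0.    ,  1.5708]), 'joint_vel': array([ 0.0013, -0.0037,  0.0026,  0.0003,  0.0008, -0.0009]), 'tau': array([ -0.0006, -37.3138,  25.3011,   0.0109,  -0.0001,   0.    ]), 'eef_pos': array([ 0.1278, -0.4828,  0.2045]), 'tool_rot': array([ 0.9916,  0.129 , -0.0001, -0.0009]), 'ft_force': array([-0.5471, -1.164 , -0.0402]), 'ft_torque': array([-0.0109, -0.0225, -0.0064]), 'grasp_force': 0.0, 'grip_width': 0.08556220964357464}
```

View pics/side0.png

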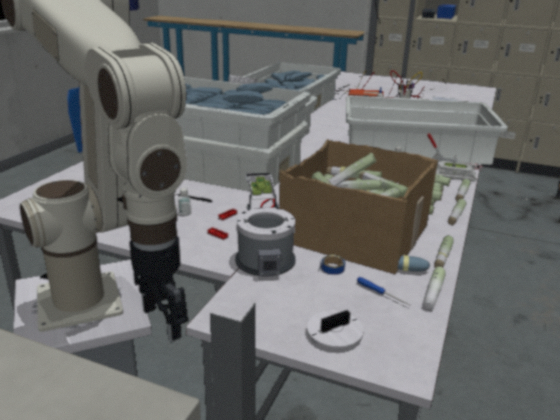

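View pics/top0.png

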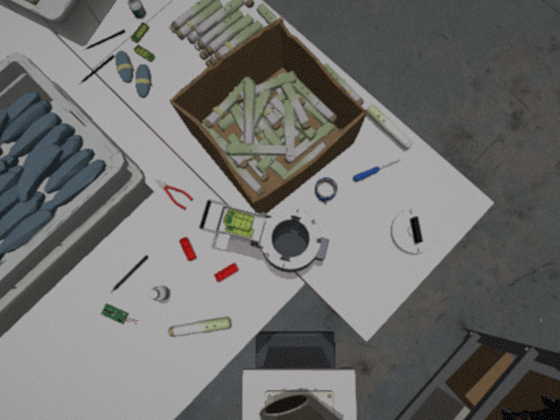

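The side view shows the tumbler at (266,240) with its motor box at (268,262), the chute behind it at (262,190), and the lid at (335,328). In the top view the tumbler is at (291,238), the chute with green shells at (230,222), its handle bar at (207,215), and the lid at (410,231). The red parts at (188,249) and (227,272) are look-alikes. I'll confirm with enlarged crops.

Run:
```python
import cv2, numpy as np
t=cv2.imread("pics/top0.png"); s=cv2.imread("pics/side0.png")
r=lambda im,x,y,w,h,f:cv2.resize(im[y:y+h,x:x+w],None,fx=f,fy=f,interpolation=cv2.INTER_CUBIC)
a=r(t,190,190,150,90,5); b=r(s,225,165,75,110,5)
cv2.imwrite("pics/c1.png",a)
c=np.vstack([r(t,380,200,60,60,5),r(s,300,300,60,60,5)][0:1]); d=r(s,305,300,60,60,5)
o=np.zeros((600,675,3),np.uint8); o[:550,:375]=b; o[:300,375:]=c; o[300:600,375:]=d
cv2.imwrite("pics/c2.png",o)
```

```text
(no output)
```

View pics/c1.png

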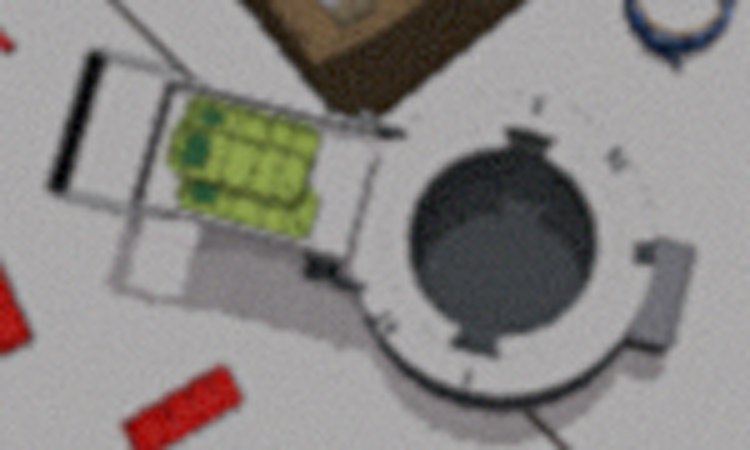

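View pics/c2.png

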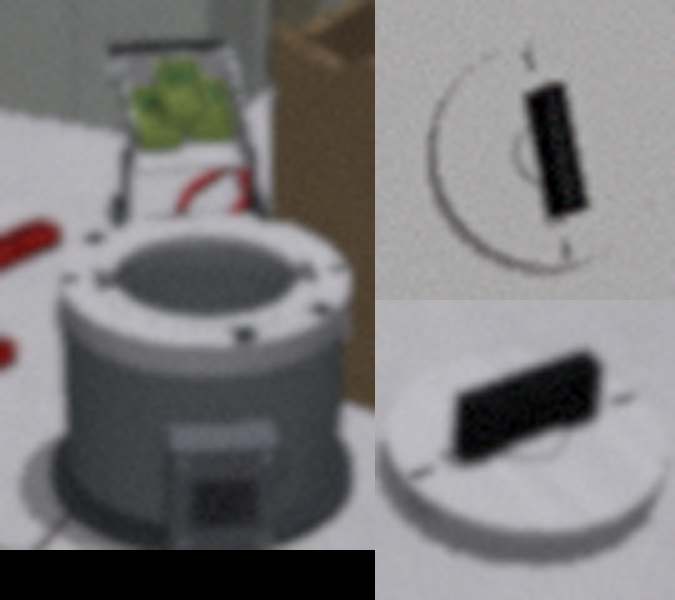

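```bash
cat > h.py <<'E'
from workcell import bot
import cv2, numpy as np
np.set_printoptions(precision=4,suppress=True)
I={n:bot.camera_info(n) for n in("side","top")}
def ray(n,u,v):
    i=I[n]; f=210/np.tan(np.radians(i["vertical_fov"])/2); P=i["pose"]
    d=P[:3,:3]@np.array([(u-i["cx"])/f,-(v-i["cy"])/f,-1]); return P[:3,3],d/np.linalg.norm(d)
def plane(n,p,z):
    o,d=ray(n,*p); return o+d*(z-o[2])/d[2]
def tri(pt,ps):
    a,d=ray("top",*pt); b,e=ray("side",*ps)
    s=np.linalg.lstsq(np.c_[d,-e],b-a,rcond=None)[0]; p,q=a+s[0]*d,b+s[1]*e
    return (p+q)/2,np.linalg.norm(p-q)
E
python3 - <<'E'
from h import *
T=lambda x,y:((x+.5)/5-.5+190,(y+.5)/5-.5+190)
S=lambda x,y:((x+.5)/5-.5+225,(y+.5)/5-.5+165)
TL=lambda x,y:((x-375+.5)/5-.5+380,(y+.5)/5-.5+200)
SL=lambda x,y:((x-375+.5)/5-.5+305,(y-300+.5)/5-.5+300)
for k,a,b in [("rib+x",T(539,103),S(337,268)),("rib-x",T(467,378),S(70,279)),("dbl+x",T(617,157),S(320,310)),("dbl-x",T(386,322),S(93,238)),("lock",T(645,252),S(243,334)),
 ("bar far",T(95,58),S(225,43)),("bar near",T(58,188),S(110,48)),("lidrib1",TL(530,57),SL(625,398)),("lidrib2",TL(567,250),SL(423,472)),
 ("bore",T(503,241),S(210,275))]:
    print(k,*tri(a,b),plane("top",a,.13 if k[0]!='l' or k=="lock" else .02))
# masks
im=cv2.imread("pics/top0.png"); g=cv2.cvtColor(im,cv2.COLOR_BGR2GRAY)
def big(g,x0,y0,x1,y1,th):
    m=np.zeros_like(g); m[y0:y1,x0:x1]=(g[y0:y1,x0:x1]<th)*255
    c=max(cv2.findContours(m,0,2)[0],key=cv2.contourArea); return c
c=big(g,265,212,315,262,120); print("bore top",cv2.fitEllipse(c))
s=cv2.cvtColor(cv2.imread("pics/side0.png"),cv2.COLOR_BGR2GRAY)
c2=big(s,243,210,290,232,130);print("bore side",cv2.fitEllipse(c2))
for n,G,b in(("top",g,(198,195,216,235)),("side",s,(244,170,273,178)),("top",g,(400,210,430,250)),("side",s,(310,305,365,340))):
    c=big(G,*b,70); print(n,cv2.minAreaRect(c),cv2.boxPoints(cv2.minAreaRect(c)).ravel())
E
```

```text
rib+x [0.5838 0.0018 0.1304] 0.0027393687517508715 [0.5852 0.0013 0.13  ]
rib-x [0.4382 0.0411 0.1298] 9.398994248303755e-05 [0.4382 0.041  0.13  ]
dbl+x [ 0.5546 -0.0399  0.1297] 0.001566366581191574 [ 0.5553 -0.0402  0.13  ]
dbl-x [0.4672 0.084  0.1303] 0.0014037121298993212 [0.4679 0.0838 0.13  ]
lock [ 0.5035 -0.0538  0.1313] 0.0009557764677943706 [ 0.5041 -0.054   0.13  ]
bar far [0.6042 0.2326 0.1743] 0.0029430619447313256 [0.6121 0.2425 0.13  ]
bar near [0.5351 0.2503 0.1736] 0.0008608300460946593 [0.5409 0.2604 0.13  ]
lidrib1 [ 0.5998 -0.3377  0.0204] 0.0007903786053807555 [ 0.6002 -0.338   0.02  ]
lidrib2 [ 0.4854 -0.3521  0.0203] 8.984351296577146e-05 [ 0.4854 -0.3521  0.02  ]
bore [0.512  0.021  0.1289] 0.002762386578863578 [0.5105 0.0214 0.13  ]
bore top ((290.0087585449219, 237.98841857910156), (36.023658752441406, 42.61954879760742), 14.957584381103516)
bore side ((265.5000915527344, 220.00579833984375), (14.025392532348633, 40.18290710449219), 89.94923400878906)
top ((205.00001525878906, 214.00001525878906), (3.2566096782684326, 27.776962280273438), 16.699241638183594) [199.4496 226.8349 207.4312 200.2294 210.5505 201.1652 202.5688 227.7707]
side ((257.98895263671875, 173.79005432128906), (1.3665297031402588, 20.07747459411621), 86.98721313476562) [247.9282 173.6353 267.9779 172.5801 268.0497 173.9448 248.     175.    ]
top ((415.6153869628906, 229.576904296875), (25.298980712890625, 7.648529052734375), 78.69007110595703) [409.3846 217.9231 416.8846 216.4231 421.8462 241.2307 414.3462 242.7307]
side ((334.6499938964844, 321.04998779296875), (12.692325592041016, 31.804893493652344), 69.775146484375) [317.5341 320.5927 347.3781 309.5976 351.7659 321.5073 321.9219 332.5024]
```

Run:
```python
from h import *
for k,a,b in [("near",(256,203),(281,181)),("left",(171,100),(341,145)),("left?",(171,100),(330,146))]: print(k,*tri(a,b),plane("top",a,.2))
print("base corner z0",plane("top",(259,213),0))
h=np.array([.533,.1048,.13]);y=np.array([.257,.966,0])
for t in (0,.2,.4,.6,.8,1.0,1.08): print(t,h+.148*(np.cos(.2876+t)*y+np.sin(.2876+t)*np.array([0,0,1])))
```

```text
near [0.5914 0.1074 0.1999] 0.0003444448109162927 [0.5916 0.1073 0.2   ]
left [0.8927 0.3319 0.1979] 0.034830321089219025 [0.8737 0.336  0.2   ]
left? [0.8722 0.3361 0.2005] 0.002425068297725726 [0.8737 0.336  0.2   ]
base corner z0 [0.6015 0.1151 0.    ]
0 [0.5695 0.2419 0.172 ]
0.2 [0.5666 0.2311 0.1993]
0.4 [0.5624 0.2153 0.2239]
0.6 [0.557  0.1951 0.2448]
0.8 [0.5507 0.1712 0.2611]
1.0 [0.5436 0.1447 0.2721]
1.08 [0.5407 0.1337 0.275 ]
```

Request:
step_arm(targets="-0.4 0 0 0.07 0 0 0.15; -0.4 0.05 0.05 0.15 0 0 0.3; -0.4 0.1 0.12 0.2 0 0 0.45; -0.4 0.15 0.2 0.25 0 0 0.6; -0.4 0.2 0.27 0.3 0 0 0.75; -0.4 0.25 0.34 0.3 0 0 0.9; -0.4 0.3 0.41 0.3 0 0 1; -0.4 0.36 0.48 0.3 0 0 1; -0.4 0.42 0.54 0.3 0 0 1; -0.4 0.48 0.6 0.3 0 0 1")

```text
clock: 0.93
eef_pos: [0.3385, -0.2133, 0.3551]
tool_rot: [0.867, 0.498, 0.0, 0.0]
ft_force: [1.2, -1.2, 0.1]
grip_width: 0.0257
grasp_force: 0.0
```

Request:
step_arm(targets="-0.4 0.03 0.07 0 0 0 0.15; -0.4 0.06 0.14 0 0 0 0.3; -0.4 0.09 0.21 0 0 0 0.45; -0.4 0.12 0.28 0 0 0 0.6; -0.4 0.16 0.35 0 0 0 0.75; -0.4 0.2 0.42 0 0 0 0.9; -0.4 0.24 0.49 0 0 0 1; -0.4 0.28 0.56 0 0 0 1; -0.4 0.32 0.63 0 0 0 1; -0.4 0.36 0.7 0 0 0 1")

```text
clock: 1.77
eef_pos: [0.5183, 0.1368, 0.3543]
tool_rot: [0.61, 0.793, -0.0, -0.0]
ft_force: [1.2, -0.8, -0.2]
grip_width: 0.0257
grasp_force: 0.0
```

```bash
python3 -c "
from h import *
o=bot.get_obs();print(o['eef_pos'],o['tool_rot'],o['joint_pos'],'yang',2*np.arctan2(o['tool_rot'][1],o['tool_rot'][0])-np.pi/2)"
```

```text
[0.5183 0.1368 0.3543] [ 0.6097  0.7926 -0.0003 -0.0002] [ 0.2582  0.3137  0.4866  1.7445 -0.0002  1.5697] yang 0.25932005967319816
```

Request:
step_arm(targets="-0.4 0.03 0.07 0 0 0 0.15; -0.4 0.06 0.14 0 0 0 0.3; -0.4 0.1 0.21 0 0 0 0.45; -0.4 0.102 0.21 -0.05 0 0 0.6; -0.4 0.102 0.21 -0.1 0 0 0.75; -0.4 0.102 0.21 -0.15 0 0 0.9; -0.4 0.102 0.21 -0.2 0 0 1; -0.4 0.102 0.21 -0.2 0 0 1")

```text
clock: 2.43
eef_pos: [0.5655, 0.2386, 0.2473]
tool_rot: [0.26, 0.966, -0.004, -0.005]
ft_force: [-1.2, -0.2, -1.0]
grip_width: 0.0256
grasp_force: 0.0
```

Request:
step_arm(targets="-0.4 0 0 0 0 0 0.15; -0.4 0 0 0 0 0 0.3; -0.4 0 0 0 0 0 0.34; -0.4 0 0 0 0 0 0.34; -0.4 0 0 0 0 0 0.34")

```text
clock: 2.85
eef_pos: [0.5694, 0.2399, 0.256]
tool_rot: [0.131, 0.991, 0.0, 0.001]
ft_force: [1.0, 0.6, -1.2]
grip_width: 0.026
grasp_force: 0.0
```

Run:
```python
from h import *
o=bot.get_obs();print(o['eef_pos'],o['tool_rot'],o['joint_pos'],'yang',2*np.arctan2(o['tool_rot'][1],o['tool_rot'][0])-np.pi/2)
s=bot.camera("side")[:,:,::-1];t=bot.camera("top")[:,:,::-1]
a=cv2.resize(s[110:230,220:320],None,fx=5,fy=5);b=cv2.resize(t[170:270,180:235],None,fx=5,fy=5)
o=np.zeros((600,775,3),np.uint8);o[:,:500]=a;o[:500,500:]=b
cv2.imwrite("pics/c3.png",o)
```

```text
[0.5694 0.2399 0.256 ] [0.1307 0.9914 0.0004 0.0006] [ 0.3987  0.4754  0.4743  1.5682 -0.      0.6609] yang 1.3085997306091572
```

View pics/c3.png

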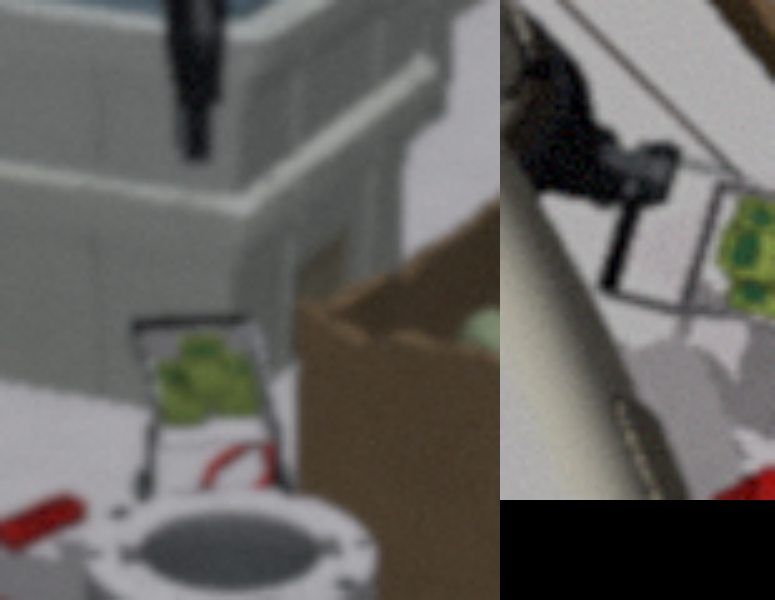

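The side crop shows the gripper tips (259,141) directly above the bar (259,175) with the shells still in the tray. The alignment is good, so I'll descend and close.

Request:
step_arm(targets="-0.4 0 0.004 -0.06 0 0 0; -0.4 0 0.004 -0.12 0 0 0; -0.4 0 0.004 -0.17 0 0 0; -0.4 0 0.004 -0.194 0 0 0; -0.4 0 0.004 -0.194 0 0 0; -0.4 0 0.004 -0.194 0 0 0")

```text
clock: 3.45
eef_pos: [0.5686, 0.2417, 0.1575]
tool_rot: [0.13, 0.992, -0.0, -0.001]
ft_force: [-0.1, -0.4, 0.6]
grip_width: 0.0256
grasp_force: 0.0
```

Request:
step_arm(targets="-1 0 0 0 0 0 0; -1 0 0 0 0 0 0; -1 0 0 0 0 0 0; -1 0 0 0 0 0 0; -1 0 0 0 0 0 0; -1 0 0 0 0 0 0")

```text
clock: 3.95
eef_pos: [0.5691, 0.2419, 0.1582]
tool_rot: [0.129, 0.992, 0.0, 0.0]
ft_force: [-0.4, 0.1, -0.9]
grip_width: -0.0
grasp_force: 0.0
```

Run:
```python
from h import *
s=bot.camera("side")[:,:,::-1];t=bot.camera("top")[:,:,::-1]
cv2.imwrite("pics/s4.png",s);cv2.imwrite("pics/t4.png",t)
a=cv2.resize(s[120:220,225:300],None,fx=6,fy=6,interpolation=2);b=cv2.resize(t[180:260,180:235],None,fx=6,fy=6,interpolation=2)
o=np.zeros((600,780,3),np.uint8);o[:,:450]=a;o[:480,450:]=b
cv2.imwrite("pics/c4.png",o)
```

```text
(no output)
```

View pics/c4.png

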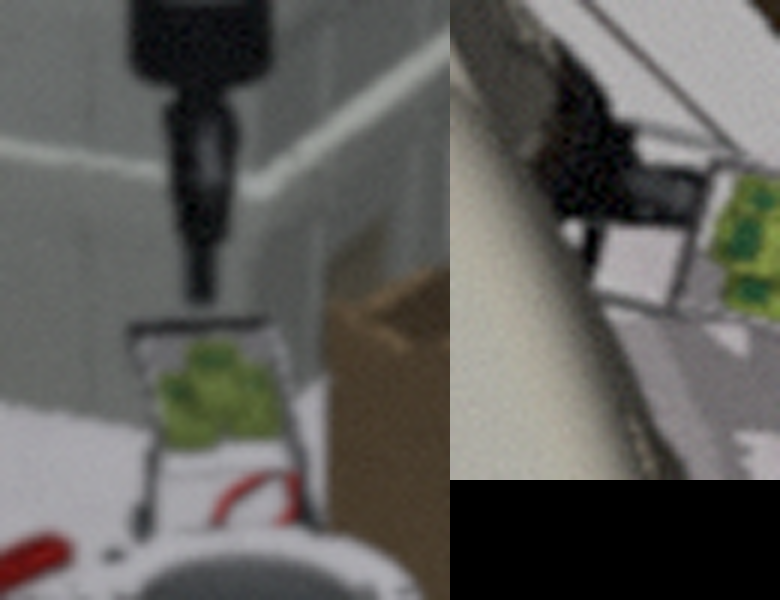

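```bash
cat >> h.py <<'E'
def proj(n,p):
    i=I[n]; f=210/np.tan(np.radians(i["vertical_fov"])/2); P=i["pose"]
    c=P[:3,:3].T@(np.asarray(p)-P[:3,3]); return np.array([i["cx"]-f*c[0]/c[2], i["cy"]+f*c[1]/c[2]])
E
python3 - <<'E'
from h import *
o=bot.get_obs();p=o['eef_pos'];print(p,o['grip_width'],o['joint_pos'],proj("side",p),proj("top",p),proj("side",[.5695,.2419,.172]),proj("top",[.5695,.2419,.172]))
s=cv2.cvtColor(cv2.imread("pics/s4.png"),6)
print(s[150:182,254:264])
t=cv2.cvtColor(cv2.imread("pics/t4.png"),6)
print(t[200:226,198:224])
E
```

```text
[0.569  0.2419 0.1579] 0.00019400005865671406 [0.4019 0.499  0.2595 1.3311 0.     0.6615] [257.5589 178.4578] [206.1901 215.0769] [257.7333 174.2641] [205.0247 213.9648]
[[ 32  20  22  29  43  54  54  48  44  61]
 [ 30  10  18  24  36  41  38  37  35  59]
 [ 34  15  17  15  24  31  31  29  33  59]
 [ 39  23  17  18  22  31  29  25  34  66]
 [ 50  31   4   3  22  20  27  21  33  67]
 [ 54  25  11  12  18  14  21  22  33  71]
 [ 59  27   7  14  12  14  21  17  39  72]
 [ 56  24  19  17  18  10  21  23  45  73]
 [ 63  39  20  15  21  27  20  28  44  75]
 [ 77  51  24  17  19  19  17  33  55  82]
 [ 80  60  30  22   9  15  31  50  75  90]
 [ 89  63  42  26  20  26  45  69  90 102]
 [ 90  70  49  28  22  28  47  74  96 103]
 [ 92  71  50  30  18  29  49  77  93 103]
 [ 92  72  49  25  21  31  49  77  96 104]
 [ 91  75  48  28  19  31  52  77  96 103]
 [ 92  73  50  28  18  29  46  77  97 104]
 [ 93  74  52  34  20  24  51  77  95 103]
 [ 91  74  51  28  22  26  50  78  97 103]
 [ 94  78  54  41  34  37  55  81 100 103]
 [ 97  84  70  57  54  57  68  89  98 102]
 [ 97  92  84  78  76  78  
[... 2581 characters left out ...]
67 160 159
  158 153 128  89  72 122 148 130]
 [ 66  84 116 103  49   0  34  89 146 168 169 169 168 166 169 165 167 167
  167 159 127  81  77 128 142 109]
 [ 55  66  69  64  25   5  39 107 152 168 170 173 166 166 164 167 167 166
  169 151 110  75  80 110 120  93]
 [ 62  57  55  43  18   8  54 123 160 170 169 166 169 165 165 167 163 167
  166 148 102  70  80  98  99  85]
 [ 67  62  56  49  28   7  66 133 170 173 170 170 169 166 164 165 160 169
  158 130  91  68  87 112 109  98]
 [ 73  67  56  55  36  45  94 146 169 167 173 170 172 171 165 164 167 164
  156 117  77  71  98 111 118 113]
 [ 75  63  60  55  38  59 124 164 172 172 170 172 168 166 163 164 169 165
  152 111  75  78 104 114 114 111]]
```

Run:
```python
from h import *
print(proj("side",[.1278,-.4828,.2045]),proj("side",[.1278,-.4828,.2175]),proj("side",[.1278,-.4828,.2275]),proj("side",[.5694,.2399,.256]))
y=np.array([np.sin(.2587),-np.cos(.2587),0])
for z in(.2045,.2175):
  for s in(-.0425,.0425,.057): print(z,s,proj("side",np.array([.1278,-.4828,z])+s*y))
s=cv2.imread("pics/side0.png")
a=cv2.resize(s[240:345,120:200],None,fx=5,fy=5,interpolation=2)
t=cv2.imread("pics/s4.png");b=cv2.resize(t[160:200,240:277],None,fx=10,fy=10,interpolation=2)
o=np.zeros((525,780,3),np.uint8);o[:,:400]=a;o[:400,405:775]=b
cv2.imwrite("pics/c5.png",o)
```

```text
[163.2344 343.1158] [162.6874 336.995 ] [162.2618 332.2337] [258.1137 149.0294]
0.2045 -0.0425 [152.159  330.0048]
0.2045 0.0425 [175.0722 357.1293]
0.2045 0.057 [179.2996 362.1336]
0.2175 -0.0425 [151.5618 324.0019]
0.2175 0.0425 [174.5838 350.8882]
0.2175 0.057 [178.8334 355.8511]
```

View pics/c5.png

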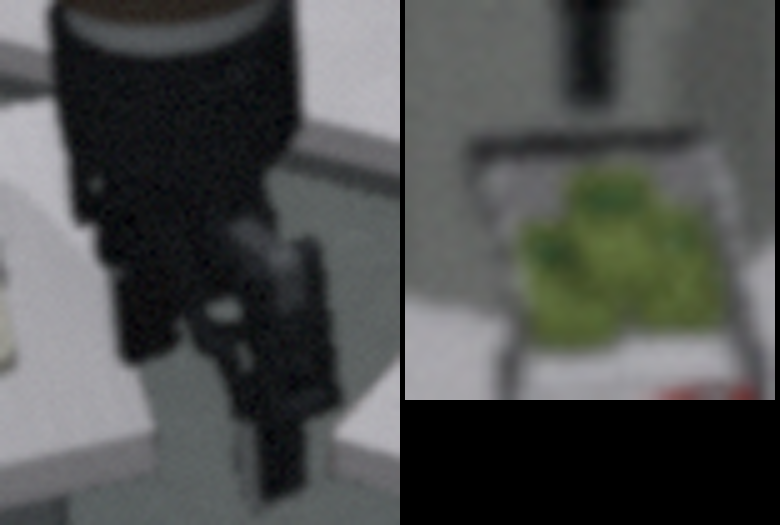

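The crop shows the shut fingertips ending at (258,170) in the side view, about 8 px (roughly 25 mm) above where the nominal TCP projects, and above the bar at row 174. The start picture shows the same offset, so the visible tips really sit about 24 mm higher than reported. I'll open, go 30 mm deeper and close again.

Request:
step_arm(targets="-0.4 0 0 0.02 0 0 0; -0.4 0 0 0.02 0 0 0; -0.4 0 0 0.02 0 0 0; -0.4 0 0 0.02 0 0 0; -0.4 0 0 0 0 0 0; -0.4 0 0 -0.02 0 0 0; -0.4 0 0 -0.04 0 0 0; -0.4 0 0 -0.06 0 0 0; -0.4 0 0 -0.06 0 0 0; -0.4 0 0 -0.06 0 0 0")

```text
clock: 4.88
eef_pos: [0.568, 0.2414, 0.1261]
tool_rot: [0.129, 0.992, -0.001, -0.001]
ft_force: [0.4, 0.5, -0.4]
grip_width: 0.0258
grasp_force: 0.0
```

Request:
step_arm(targets="-1 0 0 0 0 0 0; -1 0 0 0 0 0 0; -1 0 0 0 0 0 0; -1 0 0 0 0 0 0; -1 0 0 0 0 0 0; -1 0 0 0 0 0 0")

```text
clock: 5.38
eef_pos: [0.5689, 0.2413, 0.1279]
tool_rot: [0.13, 0.992, -0.0, 0.0]
ft_force: [-0.4, -3.4, -0.4]
grip_width: 0.01
grasp_force: 58.5
```

Gripped the bar (10 mm, 58 N). Lifting along the arc.

Request:
step_arm(targets="-1 -0.003 -0.009 0.028 0 0 0; -1 -0.006 -0.022 0.055 0 0 0; -1 -0.010 -0.036 0.080 0 0 0; -1 -0.014 -0.053 0.104 0 0 0; -1 -0.019 -0.072 0.126 0 0 0; -1 -0.025 -0.094 0.146 0 0 0; -1 -0.028 -0.105 0.155 0 0 0; -1 -0.031 -0.117 0.163 0 0 0; -1 -0.031 -0.117 0.163 0 0 0; -1 -0.031 -0.117 0.163 0 0 0")

```text
clock: 6.22
eef_pos: [0.554, 0.1847, 0.2121]
tool_rot: [0.129, 0.992, 0.003, 0.002]
ft_force: [-1.2, 6.2, 7.1]
grip_width: 0.0101
grasp_force: 59.2
```

Request:
step_arm(targets="-1 -0.003 -0.012 0.008 0 0 0; -1 -0.007 -0.024 0.015 0 0 0; -1 -0.010 -0.037 0.022 0 0 0; -1 -0.014 -0.050 0.028 0 0 0; -1 -0.017 -0.064 0.033 0 0 0; -1 -0.021 -0.077 0.037 0 0 0; -1 -0.024 -0.090 0.041 0 0 0; -1 -0.026 -0.097 0.043 0 0 0; -1 -0.026 -0.097 0.043 0 0 0; -1 -0.026 -0.097 0.043 0 0 0")

```text
clock: 7.05
eef_pos: [0.5409, 0.1358, 0.2338]
tool_rot: [0.129, 0.992, 0.002, 0.002]
ft_force: [-1.4, 4.6, 9.3]
grip_width: 0.01
grasp_force: 61.6
```

Run:
```python
from h import *
s=bot.camera("side")[:,:,::-1];t=bot.camera("top")[:,:,::-1]
cv2.imwrite("pics/s6.png",s);cv2.imwrite("pics/t6.png",t)
for n,im,b in(("s",s,(235,120,300,240)),("t",t,(195,190,320,270))):
    h=cv2.cvtColor(np.ascontiguousarray(im),40)[b[1]:b[3],b[0]:b[2]]; m=cv2.inRange(h,(30,110,50),(70,255,255)); ys,xs=np.nonzero(m); print(n,len(xs),xs.mean()+b[0] if len(xs) else 0,ys.mean()+b[1] if len(xs) else 0)
o=np.zeros((600,780,3),np.uint8);o[:600,:375]=cv2.resize(s[120:240,232:307],None,fx=5,fy=5,interpolation=2);o[:360,380:]=cv2.resize(t[190:262,240:320],None,fx=5,fy=5,interpolation=2);cv2.imwrite("pics/c6.png",o)
print(bot.get_obs())
```

```text
s 0 0 0
t 431 288.02552204176334 240.90255220417635
{'clock': 7.15, 'joint_pos': array([0.2446, 0.3437, 0.2196, 1.4416, 0.0027, 0.5036]), 'joint_vel': array([-0.0007,  0.0005,  0.0002, -0.0007, -0.0008, -0.0006]), 'tau': array([ -2.8284, -37.547 ,  22.4536,  -0.1873,  -1.7016,  -0.0192]), 'eef_pos': array([0.541 , 0.1359, 0.2338]), 'tool_rot': array([0.1291, 0.9916, 0.0022, 0.0019]), 'ft_force': array([-2.2858,  4.6812,  8.8583]), 'ft_torque': array([ 1.1853,  0.3489, -0.047 ]), 'grasp_force': 61.57442092895508, 'grip_width': 0.009697206911415906}
```

View pics/c6.png

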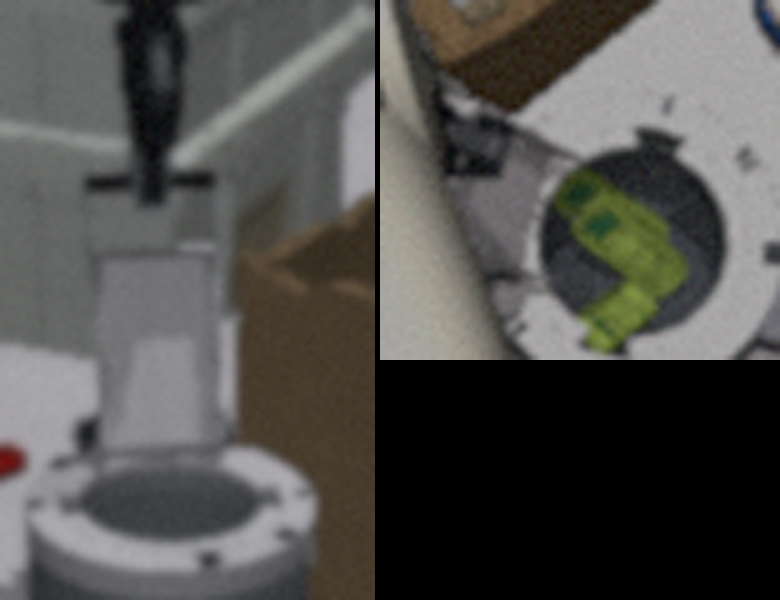

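The tray is empty in the side view, and the top view shows all three green shells inside the bore (crop around (620,265)), with no green above the rim. I'll lower the chute and release.

Request:
step_arm(targets="-1 0.005 0.02 -0.006 0 0 0; -1 0.012 0.047 -0.015 0 0 0; -1 0.019 0.073 -0.028 0 0 0; -1 0.026 0.097 -0.043 0 0 0; -1 0.032 0.12 -0.06 0 0 0; -1 0.038 0.142 -0.08 0 0 0; -1 0.043 0.161 -0.102 0 0 0; -1 0.047 0.178 -0.126 0 0 0; -1 0.051 0.192 -0.151 0 0 0; -1 0.054 0.205 -0.178 0 0 0")

```text
clock: 7.98
eef_pos: [0.5677, 0.2368, 0.1399]
tool_rot: [0.13, 0.992, -0.001, 0.0]
ft_force: [1.2, -2.2, 3.5]
grip_width: 0.0098
grasp_force: 67.7
```

Request:
step_arm(targets="-1 0.002 0.006 -0.015 0 0 0; -1 0.003 0.009 -0.028 0 0 0; -1 0.003 0.009 -0.028 0 0 0; -1 0.003 0.009 -0.028 0 0 0; -0.4 0.003 0.009 -0.028 0 0 0; -0.4 0.003 0.009 -0.028 0 0 0; -0.4 0.003 0.009 -0.028 0 0 0; -0.4 0.003 0.009 -0.028 0 0 0; -0.4 0.003 0.009 -0.028 0 0 0; -0.4 0.003 0.009 0.0 0 0 0")

```text
clock: 8.82
eef_pos: [0.5671, 0.2412, 0.139]
tool_rot: [0.129, 0.992, -0.001, -0.002]
ft_force: [0.7, -0.6, -0.2]
grip_width: 0.0253
grasp_force: 0.0
```

Request:
step_arm(targets="-0.4 0 0 0.05 0 0 0; -0.4 0 0 0.11 0 0 0; -0.4 0 0 0.18 0 0 0; -0.4 0 0 0.25 0 0 0; 0 0 0 0.32 0 0 0; 0 -0.02 -0.05 0.38 0 0 0.1; 0 -0.03 -0.12 0.4 0 0 0.15; 0 -0.04 -0.19 0.4 0 0 0.2; 0 -0.05 -0.26 0.4 0 0 0.25; 0 -0.06 -0.33 0.4 0 0 0.3")

```text
clock: 9.65
eef_pos: [0.5387, 0.0758, 0.3424]
tool_rot: [0.011, 1.0, 0.0, 0.001]
ft_force: [1.5, -0.8, 0.6]
grip_width: 0.0426
grasp_force: 0.0
```

Run:
```python
from h import *
o=bot.get_obs();print(o['clock'],o['eef_pos'],o['tool_rot'],o['joint_pos'],'yang',2*np.arctan2(o['tool_rot'][1],o['tool_rot'][0])-np.pi/2)
s=bot.camera("side")[:,:,::-1];cv2.imwrite("pics/s7.png",s)
g=cv2.cvtColor(np.ascontiguousarray(s),6);print(g[168:180,244:272:3])
```

```text
9.65 [0.5387 0.0758 0.3424] [0.0105 0.9999 0.0002 0.0008] [0.1397 0.3243 0.4708 1.7156 0.0002 0.1607] yang 1.5497704803125552
[[102 101 103 102 103 104 104  98  83  80]
 [100 101 101 101 104 104 104  99  83  82]
 [104 100 100 101 101 101 101 101  84  83]
 [102 100 100  98 102 101 101  95  79  82]
 [101  97  95  90  90  88  87  84  72  81]
 [102  83  78  66  66  65  60  56  56  85]
 [102  65  58  54  54  58  60  53  72  94]
 [104  64  68  69  70  83  86  79  98 107]
 [103  91  92  92  92  97  99  94 103 111]
 [102 110 107 103 100 100 100 101 101 118]
 [103 114 106 101  99 103 103 101 102 123]
 [ 99 114 102 101 102 100 102 101  99 113]]
```

Request:
step_arm(targets="0 0 -0.07 0 0 0 0; 0 0 -0.15 0 0 0 0; 0 0 -0.23 0 0 0 0.05; 0 0 -0.31 0 0 0 0.1; 0 0 -0.39 0 0 0 0.15; 0 0.002 -0.47 0 0 0 0.186; 0 0.004 -0.55 0 0 0 0.186; 0 0.006 -0.63 0 0 0 0.186; 0 0.008 -0.71 -0.04 0 0 0.186; 0 0.008 -0.79 -0.1 0 0 0.186")

```text
clock: 10.53
eef_pos: [0.5441, -0.312, 0.3005]
tool_rot: [-0.06, 0.998, -0.002, 0.003]
ft_force: [1.7, 1.2, -0.5]
grip_width: 0.0427
grasp_force: 0.0
```

Request:
step_arm(targets="0 0 -0.03 -0.07 0 0 0; 0 0 -0.05 -0.14 0 0 0; 0 0 -0.052 -0.2 0 0 0; 0 0 -0.052 -0.26 0 0 0; 0 0 -0.052 -0.3 0 0 0; 0 0 -0.052 -0.34 0 0 0; 0 0 -0.052 -0.34 0 0 0; 0 0 -0.052 -0.34 0 0 0")

```text
clock: 11.2
eef_pos: [0.5423, -0.3343, 0.1274]
tool_rot: [-0.061, 0.998, 0.001, -0.001]
ft_force: [0.8, -0.4, -0.3]
grip_width: 0.0428
grasp_force: 0.0
```

Run:
```python
from h import *
o=bot.get_obs();print(o['clock'],o['eef_pos'],o['joint_pos'],'yang',2*np.arctan2(o['tool_rot'][1],o['tool_rot'][0])-np.pi/2)
s=bot.camera("side")[:,:,::-1];t=bot.camera("top")[:,:,::-1]
cv2.imwrite("pics/s8.png",s);cv2.imwrite("pics/t8.png",t)
p=o['eef_pos'];print(proj("side",p),proj("side",p+[0,0,.028]),proj("side",[.5426,-.3449,.054]))
o=np.zeros((600,780,3),np.uint8);o[:600,:450]=cv2.resize(s[240:360,290:380],None,fx=5,fy=5,interpolation=2);o[:400,450:]=cv2.resize(t[190:270,380:446],None,fx=5,fy=5,interpolation=2);cv2.imwrite("pics/c8.png",o)
```

```text
11.2 [ 0.5423 -0.3343  0.1274] [-0.5525  0.5557  0.2732  1.2913  0.0001 -0.6747] yang 1.692978027155891
[335.8753 285.5979] [336.7574 275.1201] [335.9263 314.6953]
```

View pics/c8.png

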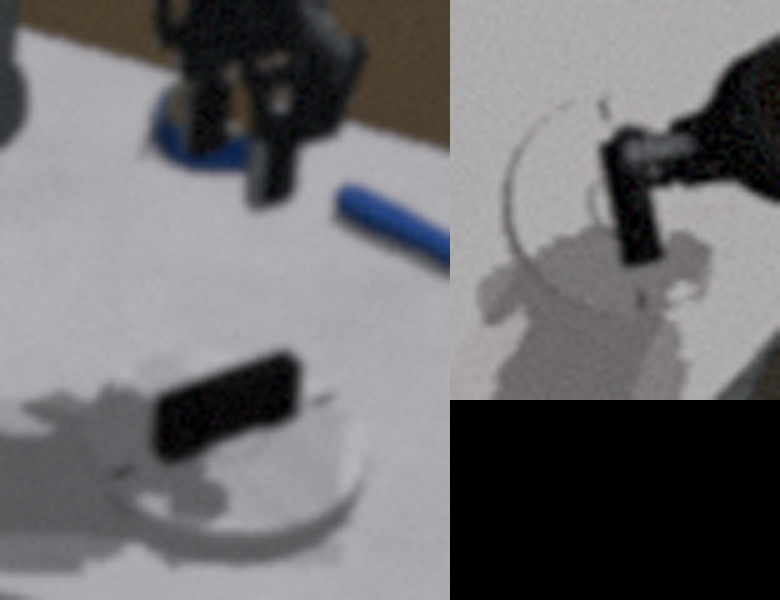

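The side crop shows the fingers either side of the lid handle's plane (tips at about (331,270) and (344,281)), and their midpoint matches TCP + 28 mm. Tool is 10 mm short in y, so I'll correct that, descend and grip.

Request:
step_arm(targets="0 0.001 -0.022 -0.02 0 0 0; 0 0.001 -0.022 -0.07 0 0 0; 0 0.001 -0.022 -0.12 0 0 0; 0 0.001 -0.022 -0.17 0 0 0; 0 0.001 -0.022 -0.2 0 0 0; 0 0.001 -0.022 -0.22 0 0 0; 0 0.001 -0.022 -0.23 0 0 0; 0 0.001 -0.022 -0.239 0 0 0; 0 0.001 -0.022 -0.239 0 0 0; 0 0.001 -0.022 -0.239 0 0 0")

```text
clock: 12.13
eef_pos: [0.5442, -0.3466, 0.01]
tool_rot: [-0.061, 0.998, -0.001, 0.001]
ft_force: [0.5, 1.0, -1.0]
grip_width: 0.0427
grasp_force: 0.0
```

Request:
step_arm(targets="-1 0 0 0 0 0 0; -1 0 0 0 0 0 0; -1 0 0 0 0 0 0; -1 0 0 0 0 0 0; -1 0 0 0 0 0 0; -1 0 0 0 0 0 0")

```text
clock: 12.63
eef_pos: [0.5444, -0.3465, 0.0103]
tool_rot: [-0.061, 0.998, -0.001, 0.001]
ft_force: [-0.7, -0.4, 6.0]
grip_width: 0.0146
grasp_force: 63.3
```

Request:
step_arm(targets="-1 0 0 0.02 0 0 0; -1 0 0 0.06 0 0 0; -1 0 0 0.12 0 0 0; -1 0 0 0.18 0 0 0; -1 0 0 0.24 0 0 0; -1 0 0 0.3 0 0 0; -1 -0.005 0.05 0.36 0 0 -0.05; -1 -0.01 0.1 0.4 0 0 -0.1; -1 -0.02 0.16 0.4 0 0 -0.2; -1 -0.03 0.22 0.4 0 0 -0.3")

```text
clock: 13.47
eef_pos: [0.5288, -0.2356, 0.2108]
tool_rot: [0.059, 0.998, -0.001, 0.001]
ft_force: [0.1, 1.3, -2.5]
grip_width: 0.0142
grasp_force: 62.4
```

Request:
step_arm(targets="-1 -0.005 0.06 0 0 0 -0.06; -1 -0.01 0.12 0 0 0 -0.12; -1 -0.015 0.18 0 0 0 -0.18; -1 -0.02 0.24 0 0 0 -0.186; -1 -0.025 0.3 0 0 0 -0.186; -1 -0.03 0.36 0 0 0 -0.186; -1 -0.033 0.42 0 0 0 -0.186; -1 -0.033 0.47 0 0 0 -0.186; -1 -0.033 0.5 0 0 0 -0.186; -1 -0.033 0.515 0 0 0 -0.186")

```text
clock: 14.3
eef_pos: [0.5111, 0.0236, 0.2087]
tool_rot: [0.128, 0.992, 0.0, -0.001]
ft_force: [0.5, -0.2, -1.8]
grip_width: 0.0147
grasp_force: 62.4
```

Request:
step_arm(targets="-1 0 0 0 0 0 0; -1 0 0 0 0 0 0")

```text
clock: 14.47
eef_pos: [0.5117, 0.0211, 0.2088]
tool_rot: [0.129, 0.992, -0.0, -0.0]
ft_force: [0.4, -1.0, -2.0]
grip_width: 0.0145
grasp_force: 62.4
```

Run:
```python
from h import *
o=bot.get_obs();print(o['clock'],o['eef_pos'],o['joint_pos'],'yang',2*np.arctan2(o['tool_rot'][1],o['tool_rot'][0])-np.pi/2,o['grip_width'],o['ft_force'])
s=bot.camera("side")[:,:,::-1];t=bot.camera("top")[:,:,::-1]
cv2.imwrite("pics/s9.png",s);cv2.imwrite("pics/t9.png",t)
o=np.zeros((600,780,3),np.uint8);o[:600,:450]=cv2.resize(s[150:270,220:310],None,fx=5,fy=5,interpolation=2);o[:400,450:]=cv2.resize(t[200:280,257:323],None,fx=5,fy=5,interpolation=2);cv2.imwrite("pics/c9.png",o)
```

```text
14.4667 [0.5117 0.0211 0.2088] [ 0.0418  0.2639  0.0448  1.3525 -0.0007  0.3009] yang 1.311619122069347 0.014473851905815143 [ 0.4499 -1.0036 -1.9994]
```

View pics/c9.png

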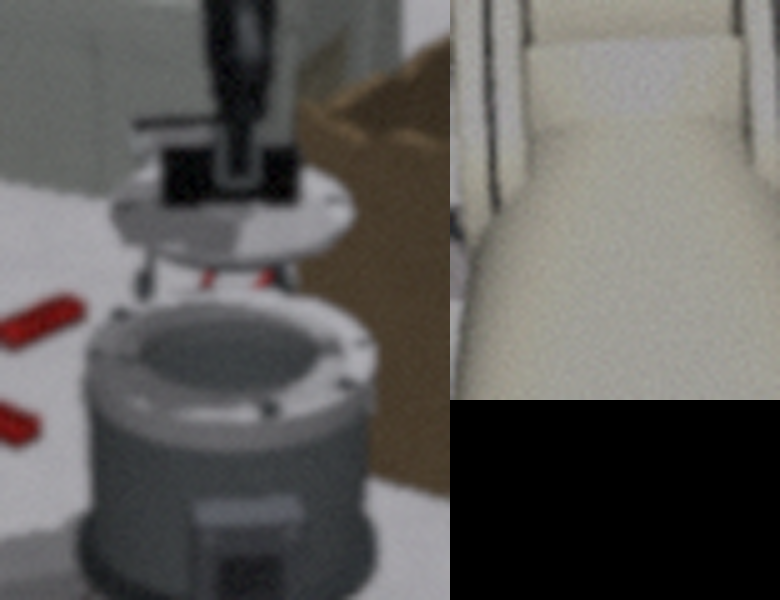

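The side crop shows the level lid centred over the mouth, with the handle from (163,175) to (299,175) and the right rib at (335,198); the arm hides the top view. I'll check the lid's offset numerically.

Run:
```python
from h import *
g=cv2.cvtColor(cv2.imread("pics/s9.png"),6).astype(int)
yw=-.260;X=np.array([np.cos(yw),np.sin(yw),0]);Y=np.array([-np.sin(yw),np.cos(yw),0])
# handle end edges at mid-height row ~185
def cross(prof,th,x0):
    k=np.nonzero(np.diff(prof<th))[0]; return [x0+i+(th-prof[i])/(prof[i+1]-prof[i]) for i in k]
for r in(183,185,187): print(r,[round(c,2) for c in cross(g[r,240:295],75,240)])
for n in range(238,302): pass
print(g[186:196,284:292]); print(g[188:196,242:252])
L=np.array([.5105,.0215,0])
for nm,p in [("handle -x face mid",L-.038*X-.008*Y+[0,0,.2325]),("handle +x",L+.038*X-.008*Y+[0,0,.2325]),("rib+x r58",L+.0577*X+[0,0,.2185]),("rib-x",L-.0577*X+[0,0,.2185])]: print(nm,proj("side",p))
```

```text
183 [np.float64(251.98), np.float64(279.97), np.float64(283.69)]
185 [np.float64(251.87), np.float64(279.22), np.float64(287.31)]
187 [np.float64(251.47), np.float64(279.17), np.float64(289.21)]
[[162 152 137 110  82  67  60  62]
 [167 163 154 136 109  78  64  59]
 [163 157 150 144 127 101  74  63]
 [153 137 130 128 126 113  84  62]
 [147 136 129 132 130 121  93  66]
 [151 147 154 156 151 138 108  75]
 [150 157 162 167 164 149 118  84]
 [151 151 159 163 161 144 113  78]
 [148 149 152 153 147 127  92  69]
 [148 148 145 136 124 102  78  61]]
[[111 113 112 109 111 113 112 109 105  87]
 [119 111 107 101 102 104 104 104  94  80]
 [117  98  89  87  84  89  93  94  87  76]
 [112  84  78  73  81  85  91  93  91  80]
 [111  90  84  81  88  88  91  92  91  88]
 [111  94  87  91  90  91  91  90  91  90]
 [126 100  92  90  92  90  89  93  91  91]
 [142 113  97  92  90  89  88  92  88  92]]
handle -x face mid [252.277  187.1193]
handle +x [280.3914 186.2282]
rib+x r58 [287.0203 189.5435]
rib-x [244.7155 190.9224]
```

Request:
step_arm(targets="-1 0.0015 0.001 -0.04 0 0 0; -1 0.0015 0.001 -0.08 0 0 0; -1 0.0015 0.001 -0.11 0 0 0; -1 0.0015 0.001 -0.128 0 0 0; -1 0.0015 0.001 -0.128 0 0 0; -1 0.0015 0.001 -0.128 0 0 0")

```text
clock: 15.07
eef_pos: [0.5126, 0.0212, 0.1449]
tool_rot: [0.13, 0.992, -0.0, -0.0]
ft_force: [-0.1, -0.2, -2.1]
grip_width: 0.0142
grasp_force: 62.3
```

Request:
step_arm(targets="-1 0 0 -0.004 0 0 0; -1 0 0 -0.008 0 0 0; -1 0 0 -0.012 0 0 0; -1 0 0 -0.016 0 0 0; -1 0 0 -0.016 0 0 0")

```text
clock: 15.48
eef_pos: [0.5126, 0.022, 0.1368]
tool_rot: [0.129, 0.992, -0.0, -0.0]
ft_force: [-1.2, -0.6, -2.5]
grip_width: 0.0148
grasp_force: 62.3
```

Request:
step_arm(targets="-1 0 0 -0.004 0 0 0; -1 0 0 -0.008 0 0 0; -1 0 0 -0.012 0 0 0; -1 0 0 -0.016 0 0 0; -1 0 0 -0.018 0 0 0; -1 0 0 -0.018 0 0 0; -1 0 0 -0.018 0 0 0")

```text
clock: 16.07
eef_pos: [0.5126, 0.022, 0.1278]
tool_rot: [0.129, 0.992, -0.0, -0.0]
ft_force: [0.8, 1.0, -2.1]
grip_width: 0.0146
grasp_force: 62.3
```

Request:
step_arm(targets="-1 0 0 -0.002 0 0 0; -1 0 0 -0.004 0 0 0; -1 0 0 -0.005 0 0 0; -1 0 0 -0.005 0 0 0; -1 0 0 -0.005 0 0 0")

```text
clock: 16.48
eef_pos: [0.5129, 0.022, 0.1263]
tool_rot: [0.129, 0.992, 0.0, 0.001]
ft_force: [-1.9, -0.7, 5.8]
grip_width: 0.0143
grasp_force: 63.2
```

Contact came exactly at the predicted full depth, so the lid is seated. I'll relieve the press slightly and twist clockwise by 0.73 rad (the mark plus part of the play).

Request:
step_arm(targets="-1 0 0 0.001 0 0 -0.05; -1 0 0 0.001 0 0 -0.13; -1 0 0 0.001 0 0 -0.21; -1 -0.0005 -0.0005 0.001 0 0 -0.29; -1 -0.0005 -0.0005 0.001 0 0 -0.37; -1 -0.001 -0.001 0.001 0 0 -0.44; -1 -0.001 -0.001 0.001 0 0 -0.5; -1 -0.001 -0.001 0.001 0 0 -0.5")

```text
clock: 17.15
eef_pos: [0.5126, 0.0207, 0.1263]
tool_rot: [0.321, 0.947, -0.001, 0.001]
ft_force: [-0.7, -2.9, 2.2]
grip_width: 0.0145
grasp_force: 63.0
```

```bash
python3 -c "
from h import *
o=bot.get_obs();print(o['eef_pos'],o['ft_force'],o['ft_torque'],o['grip_width'],o['grasp_force'],'turned',1.3116-(2*np.arctan2(o['tool_rot'][1],o['tool_rot'][0])-np.pi/2))"
```

```text
[0.5126 0.0207 0.1263] [-0.702  -2.8972  2.194 ] [-0.6078  0.1437 -0.026 ] 0.014481678785934163 62.984862327575684 turned 0.3942329419631141
```

Request:
step_arm(targets="-1 0 0 0 0 0 -0.08; -1 0 -0.0005 0 0 0 -0.16; -1 -0.0005 -0.001 0 0 0 -0.24; -1 -0.0005 -0.001 0 0 0 -0.32; -1 -0.0005 -0.001 0 0 0 -0.4; -1 -0.0005 -0.001 0 0 0 -0.43; -1 -0.0005 -0.001 0 0 0 -0.43; -1 -0.0005 -0.001 0 0 0 -0.43")

```text
clock: 17.82
eef_pos: [0.512, 0.0202, 0.1262]
tool_rot: [0.475, 0.88, -0.001, 0.0]
ft_force: [-1.9, -3.8, 5.5]
grip_width: 0.0151
grasp_force: 63.3
```

Run:
```python
from h import *
o=bot.get_obs();print(o['eef_pos'],o['ft_force'],o['ft_torque'],o['grip_width'],o['grasp_force'],'turned',1.3116-(2*np.arctan2(o['tool_rot'][1],o['tool_rot'][0])-np.pi/2))
s=bot.camera("side");cv2.imwrite("pics/s10.png",s[:,:,::-1])
g=cv2.cvtColor(s,7)
# predicted positions of lid ribs (r~58, z .136) and handle corners for lid yaw
for a in(.60,.66,.70,.74,.8):
    yw=-.26-a;X=np.array([np.cos(yw),np.sin(yw),0]);Y=np.array([-X[1],X[0],0]);L=np.array([.511,.0217,0])
    print(a,"rib",proj("side",L+.0577*X+[0,0,.136]),proj("side",L-.0577*X+[0,0,.136]),"hnd top",*[proj("side",L+i*.038*X+j*.008*Y+[0,0,.170]) for i,j in((1,-1),(1,1),(-1,-1),(-1,1))])
print("dbl",proj("side",[.5546,-.0399,.130]))
print(g[214:242,272:296:1])
```

```text
[0.512  0.0202 0.1262] [-1.8515 -3.7882  5.5318] [-0.9937  0.4727  0.0816] 0.015068488873529746 63.31567883491516 turned 0.729855534906376
0.6 rib [284.3486 221.99  ] [247.6626 212.7752] hnd top [276.8864 210.3989] [279.5314 208.1571] [252.4016 204.444 ] [255.2067 202.2987]
0.66 rib [283.756  222.4892] [248.3024 212.3096] hnd top [276.3279 210.6754] [279.2897 208.5084] [252.6769 204.1027] [255.7716 202.0394]
0.7 rib [283.3229 222.8126] [248.762  212.0099] hnd top [275.9336 210.8513] [279.1011 208.7387] [252.8863 203.88  ] [256.1675 201.8752]
0.74 rib [282.86   223.1278] [249.2472 211.7192] hnd top [275.5223 211.0199] [278.8908 208.9655] [253.116  203.6615] [256.5782 201.7181]
0.8 rib [282.1114 223.584 ] [250.021  211.3009] hnd top [274.8752 211.2589] [278.5355 209.2982] [253.4975 203.3423] [257.2204 201.4964]
dbl [288.8776 226.4493]
[[ 11   1  10   1  14  51  97 133 152 161 165 169 170 169 172 169 169 159
  140 111  86  69  61  64]
 [  7  12  10   2  17  47  96 134 150 161 168 170 169 172 170 172 170 169
  162 142 112  83  66  65]
 [ 10   9  11   0  18  50  97 135 149 158 163 171 170
[... 1873 characters left out ...]
98  99  98  97  97  98  95  95  94  93  92  90  85  84  76  68  65
   60  57  55  56  63  62]
 [101  98  96  98  96  98  92  93  92  89  90  85  81  78  74  69  62  56
   57  54  52  60  61  63]
 [ 98  96  97  96  95  96  93  87  88  84  82  76  72  68  65  59  59  58
   55  55  54  56  59  62]
 [ 97  98  95  90  86  90  85  83  76  75  72  65  63  63  62  57  61  54
   58  54  55  54  57  62]
 [ 87  89  85  84  77  76  72  71  64  64  61  62  57  60  60  59  58  55
   57  51  53  57  60  61]
 [ 75  73  71  69  65  67  67  61  63  62  58  60  60  60  59  57  56  54
   57  55  53  53  60  60]
 [ 65  66  64  64  64  60  64  60  59  62  62  62  61  59  59  59  55  55
   54  52  51  57  60  60]]
```

Request:
step_arm(targets="-1 0 0 0 0 0 -0.013; -1 0 0 0 0 0 -0.013; -1 0 0 0 0 0 -0.013; -1 0 0 0 0 0 -0.013; -1 0 0 0 0 0 -0.013; -1 0 0 0 0 0 -0.013")

```text
clock: 18.37
eef_pos: [0.512, 0.0203, 0.1263]
tool_rot: [0.479, 0.878, -0.001, 0.0]
ft_force: [-2.5, -3.2, 4.9]
grip_width: 0.0143
grasp_force: 63.4
```

Run:
```python
from h import *
o=bot.get_obs();print(o['eef_pos'],o['ft_force'],o['ft_torque'],o['grip_width'],o['grasp_force'],'turned',1.3116-(2*np.arctan2(o['tool_rot'][1],o['tool_rot'][0])-np.pi/2))
a=cv2.cvtColor(bot.camera("side"),7).astype(int);b=cv2.cvtColor(cv2.imread("pics/s10.png"),6).astype(int)
print("side diff",np.abs(a-b).max(), "bar row", a[170:178,250])
print(bot.job_done())
```

```text
[0.512  0.0203 0.1263] [-2.5123 -3.1612  4.911 ] [-0.9775  0.4648  0.2407] 0.014333255302324183 63.37233781814575 turned 0.7396616119271318
side diff 20 bar row [101 100  97  79  58  70  93 107]
the job is handed in; nothing more can be done
None
```

I handed the job in at about 18 s: all three shells are in the tumbler, the chute is back down, and the lid is seated and still gripped at about 0.74 rad clockwise. Allowing for tab play, that puts the ring at about 0.69 rad (estimated, as the ring can't be seen), well short of the 1.2 rad lock click.

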